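# Load the log train

### The arm

A 6-joint arm with a two-finger parallel gripper is mounted at the origin on the work surface. World frame = base frame: x ahead of the robot, y to its left, z up, the work surface at z = 0. Lengths are in m, angles in rad, forces in N, time in s.
With the tool pointing down it reaches from about 0.35 to 0.95 m from the base axis. Payload 17.4 kg.
Tool frame: the origin (TCP) lies between the finger pads; the fingertips stand 8 mm ahead of it and the grasp point (between the pads) lies 11 mm behind it; z points along the fingers, y is the line along which they close (so a half turn about z gives the same grasp; the last joint's range is limited). The gripper opens to 93 mm and grips with 3 to 60 N. Pads are 15 mm wide; open, the fingers measure 128 mm over their backs; the gripper's body (75 mm by 188 mm) begins 65 mm behind the grasp point.
Start: joints at [1.253, 0.116, 1.442, -0, 1.584, -0.038], TCP at [0.186, 0.649, 0.227] pointing down, gripper open.
Joint ranges: [-2.83, 2.83], [-0.83, 2.19], [0.07, 2.5], [-1.14, 4.28], [0.01, 3], [-2.97, 2.97]. Speed limits (rad/s): [1.89, 1.89, 2.22, 3.14, 3.14, 3.14].

### API

Orientations are given as a rotation vector (axis times angle).
In Python, from plant import env gives the robot as it stands. Calls block until the motion is done:
- env.goto(position, orientation): joint-space move of the TCP to a pose.
- env.move_l(position, v=0.15, rotation=None, f_stop=None): straight line of the TCP; rotation=None keeps the orientation; v is the mean speed in m/s. With f_stop (N) it stops when the force on the tool has changed by that much, and returns True; else False.
- env.move_joints(angles): joint-space move.
- env.release() and env.grasp(grip_force=None): open the fingers fully, or close them until they stop; grip_force is the grip in N (None keeps the last).
- env.pause(seconds).
- env.ik(position, orientation): joint angles nearest the present ones, or None.
- env.get_obs(): the state.
- env.grab_frame(name): name is "side" or "top" or "wrist"; returns (picture, depth): 400x640x3 uint8, blue, green, red; 400x640 float32, m along the optical axis (not along the pixel's ray), 0 where there is no reading.
- env.calibration(name): a dict with "intrinsics" (3x3 intrinsics, pixels), "eye" and "rotation" of the camera in the world; the wrist camera has in their place "T_tool_cam" (4x4, takes a point from camera to tool coordinates, whose origin is the TCP and whose axes are the flange's). Camera axes: x right, y down, z forward; pixel columns grow to the right and rows downward; lengths in m; the calibration is good to about 2 mm. A picture is of the moment at which its call begins: read the wrist's pose just before it. calibration takes no time and is no camera call.
A pose or a line that the arm cannot do raises env.Unreachable and nothing moves.
- env.close_job(): hands the job in; it is judged then, once.
Trained networks look in the newest picture that a camera, given by its name, has taken for a name from the list of things; names that differ only in an ending like _2 or _b are one class to them, and where a whole thing is asked for, a point or a joint stands for the part that bears it (a point fixed in the world has none). Each returns a list of dicts, best first, with "confidence" (0 to 1); they miss things now and then, are a little off and sometimes report something else, mostly with a low value. They report only what shows in the picture. A call takes as long as a camera call. They do not tell look-alikes from the thing itself.
- env.find_in(camera, thing): "centre" ([column, row] as shares, 0 to 1, of the picture: columns of its width, rows of its height, amid what is visible of it).
The state is a dict: "time_s": time; "joint_pos": joint angles; "qd": joint speeds; "effort": joint torques, N m; "ee_pos": TCP position; "eef_rot": TCP orientation; "wrist_force": force on the tool from outside, world axes, zero at the start; "moment": the same for the moment, N m; "grip_width": finger opening in m; "grasp_force": force on a finger pad.
Only numpy, scipy, OpenCV 4.12 (cv2) and the standard library are available. Lean on these libraries where they do the work, as an engineer would, in place of code of your own. Each camera call takes 0.05 s, during which the arm holds its last target. There are 200 camera calls.

### The job

Load the three round logs onto the three log wagons, each onto the wagon made for its length, in this order: the longest first, then the middle one, the shortest last. Lay each log along its wagon, down in both cradles and between the end boards, and let go of it before fetching the next. Leave the square beam and the barrel where they are.

Things in the scene. Friction and masses are not known exactly. Their poses are not given: they have to be found in the camera images.
- log_long_center (a point): the long round log: a loose wooden cylinder 130 mm long, 36 mm in diameter, about 86 g, pale wood with browner sawn ends, lying on the table at the start. The point is its centre (18 mm above the table); its x axis runs along the log.
- log_middle_center (a point): the middle round log: a loose wooden cylinder 105 mm long, 36 mm in diameter, about 69 g, pale wood with browner sawn ends, lying on the table at the start. The point is its centre (18 mm above the table); its x axis runs along the log.
- log_short_center (a point): the short round log: a loose wooden cylinder 80 mm long, 36 mm in diameter, about 53 g, pale wood with browner sawn ends, lying on the table at the start. The point is its centre (18 mm above the table); its x axis runs along the log.
- cradle_long (a point): wagon for the long log: wooden flat wagon fixed on a piece of track, 162 x 60 mm, bed 30 mm above the table. End boards 150 mm apart inside, tops 64 mm up. Two dark V cradles 10 mm long, 106 mm apart centre to centre, tops 60 mm up, centre a log up to 10 mm off sideways; bed open between. Point: centre of the seated log, 60 mm above the table, mid-wagon; x along the wagon, z up.
- cradle_middle (a point): wagon for the middle log: wooden flat wagon fixed on a piece of track, 137 x 60 mm, bed 30 mm above the table. End boards 125 mm apart inside, tops 64 mm up. Two dark V cradles 10 mm long, 81 mm apart centre to centre, tops 60 mm up, centre a log up to 10 mm off sideways; bed open between. Point: centre of the seated log, 60 mm above the table, mid-wagon; x along the wagon, z up.
- cradle_short (a point): wagon for the short log: wooden flat wagon fixed on a piece of track, 112 x 60 mm, bed 30 mm above the table. End boards 100 mm apart inside, tops 64 mm up. Two dark V cradles 10 mm long, 56 mm apart centre to centre, tops 60 mm up, centre a log up to 10 mm off sideways; bed open between. Point: centre of the seated log, 60 mm above the table, mid-wagon; x along the wagon, z up.
- beam_center (a point): a loose square beam of the same pale wood, 105 x 36 x 36 mm, not a log, to be left alone. The point is its centre, 18 mm above the table; x runs along it.
- barrel_center (a point): a loose pale wooden barrel standing upright with two dark hoops, 50 mm high, 46 mm in diameter, to be left alone. The point is its centre, 25 mm above the table; z is its axis.
Not all that is in view belongs to the job. Leave any orange or pink look-alike of the part that bears log_short_center alone. What is shaped like the part that bears log_middle_center but blue or pink is not meant.

How it is judged:
On the way, in this order (a step that is already met when the one before it is completed fails the run):
1. the long log lies released in the cradles of its wagon (horizontal distance between log_long_center and cradle_long below 0.014 m and z of log_long_center in the frame of cradle_long between -0.006 and 0.006 m and angle between the x axis of log_long_center and the x axis of cradle_long, either way round below 0.12 rad and contact force between log_long and the fingers below 0.1 N), for 0.2 s.
2. the middle log lies released in the cradles of its wagon (horizontal distance between log_middle_center and cradle_middle below 0.014 m and z of log_middle_center in the frame of cradle_middle between -0.006 and 0.006 m and angle between the x axis of log_middle_center and the x axis of cradle_middle, either way round below 0.12 rad and contact force between log_middle and the fingers below 0.1 N), for 0.2 s.
3. the short log lies released in the cradles of its wagon (horizontal distance between log_short_center and cradle_short below 0.014 m and z of log_short_center in the frame of cradle_short between -0.006 and 0.006 m and angle between the x axis of log_short_center and the x axis of cradle_short, either way round below 0.12 rad and contact force between log_short and the fingers below 0.1 N), for 0.2 s.
At the end, for the whole second after the job is handed in: Each log lies released and at rest in both cradles of the wagon for its length: its centre within 14 mm horizontally and 6 mm in height of the cradle point, its axis within 0.12 rad of the wagon's (all of step 1 and all of step 2 and all of step 3 and linear speed of each of log_long, log_middle, log_short below 0.02 m/s); the robot touches nothing.
It fails at once if the beam is shifted by more than 25 mm or tipped (distance of beam_center from where it was at the start of the episode above 0.025 m or angle between beam_center's own z axis and vertical above 0.4 rad).
It fails at once if the barrel is shifted by more than 25 mm or tipped (distance of barrel_center from where it was at the start of the episode above 0.025 m or angle between barrel_center's own z axis and vertical above 0.4 rad).
It also fails if it takes over 93 s, if anything falls off the work surface, if the arm or the gripper's body presses on something with over 40 N, if the wrist force passes 120 N, or if a joint passes its speed limit or range.

## Working session

There is one attempt and no reset: what is moved stays moved. The work goes in short steps, each a Python script; the robot and the scene stay as the last script left them, time stands still between calls to the robot, and variables do not carry over. Pictures are saved under pics/ and viewed, at most 14 in all, crops included, and the job is handed in when it is done.

```bash
mkdir -p pics; ls
python3 - <<'E'
from plant import env
import cv2,numpy as np
for c in("top","side"):
    im,d=env.grab_frame(c); cv2.imwrite(f"pics/{c}0.png",im); np.save(f"{c}0.npy",d)
    k=env.calibration(c); print(c,{a:np.round(b,3).tolist() for a,b in k.items()})
    for t in["log_long_center","log_middle_center","log_short_center","cradle_long","cradle_middle","cradle_short","beam_center","barrel_center"]:
        print(t,[(round(r["confidence"],2),int(r["centre"][0]*640),int(r["centre"][1]*400)) for r in env.find_in(c,t)])
print(env.get_obs()["eef_rot"],env.get_obs()["time_s"])
E
```

```text
pics
top {'intrinsics': [[459.798, 0.0, 324.032], [0.0, 459.798, 196.792], [0.0, 0.0, 1.0]], 'eye': [0.297, -0.012, 1.222], 'rotation': [-2.115, 2.125, -0.168]}
log_long_center [(0.84, 264, 219)]
log_middle_center [(0.86, 443, 269), (0.74, 485, 176), (0.56, 443, 217)]
log_short_center [(0.93, 204, 179), (0.88, 201, 221), (0.86, 170, 258)]
cradle_long [(0.71, 255, 152)]
cradle_middle [(0.67, 401, 138)]
cradle_short [(0.86, 327, 146)]
beam_center []
barrel_center [(0.53, 384, 212)]
side {'intrinsics': [[422.027, 0.0, 314.094], [0.0, 422.027, 197.949], [0.0, 0.0, 1.0]], 'eye': [0.079, -0.807, 0.753], 'rotation': [-2.162, 0.537, -0.259]}
log_long_center [(0.62, 274, 187)]
log_middle_center [(0.84, 439, 315), (0.66, 363, 294)]
log_short_center [(0.82, 253, 160), (0.71, 218, 158), (0.66, 284, 157)]
cradle_long [(0.59, 326, 163)]
cradle_middle [(0.78, 410, 236)]
cradle_short [(0.85, 356, 193)]
beam_center [(0.56, 296, 212)]
barrel_center [(0.86, 328, 248)]
[4.38046271e-01 3.11088543e+00 8.60346724e-05] 0.9
```

Run:
```python
import cv2
im=cv2.imread("pics/top0.png")[90:310,120:520]; cv2.imwrite("pics/top0c.png",cv2.resize(im,(800,440),interpolation=cv2.INTER_CUBIC))
```

```text
(no output)
```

View pics/top0c.png

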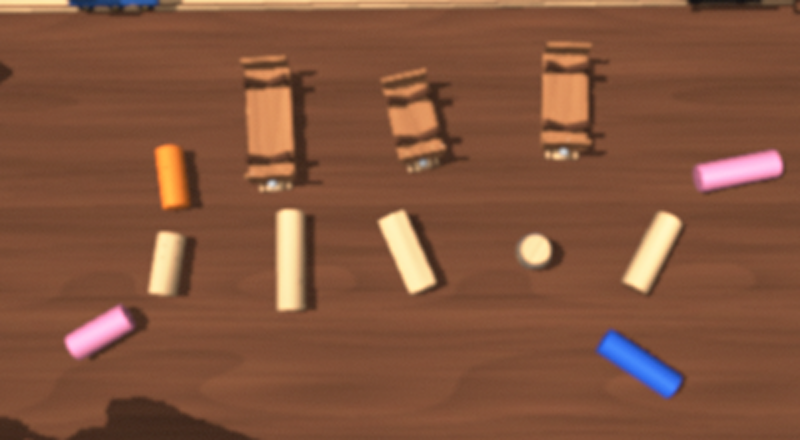

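The long log is at (265,220), the short one at (203,222). The two 105 mm pieces are at (324,216) and (446,216); the first looks flat-topped, so it's probably the beam. The barrel is at (388,215), and the wagons are at (255,152), (327,146) and (403,138). Next I'll measure them using depth.

```bash
cat > h.py <<'E'
from plant import env
import cv2,numpy as np
from scipy.spatial.transform import Rotation as R
def cloud(d,K,Rm,t):
    v,u=np.indices(d.shape)
    p=np.stack([(u-K[0,2])/K[0,0]*d,(v-K[1,2])/K[1,1]*d,d],-1)@Rm.T+t
    p[d<=0]=np.nan
    return p
def shot(c):
    o=env.get_obs(); im,d=env.grab_frame(c); k=env.calibration(c); K=np.array(k["intrinsics"])
    if c=="wrist":
        T=np.array(k["T_tool_cam"]); Rt=R.from_rotvec(o["eef_rot"]).as_matrix()
        return im,cloud(d,K,Rt@T[:3,:3],Rt@T[:3,3]+o["ee_pos"])
    return im,cloud(d,K,R.from_rotvec(k["rotation"]).as_matrix(),np.array(k["eye"]))
def parts(im,P,zmin,zmax=.12,amin=20,close=0):
    m=((P[...,2]>zmin)&(P[...,2]<zmax)).astype(np.uint8)
    if close: m=cv2.morphologyEx(m,cv2.MORPH_CLOSE,np.ones((close,close)))
    n,l,s,c=cv2.connectedComponentsWithStats(m)
    out=[]
    for i in range(1,n):
        if s[i,4]<amin: continue
        k=(l==i)&(P[...,2]>zmin); p=P[k]
        (x,y),(w,h),a=cv2.minAreaRect((p[:,:2]*1000).astype(np.float32))
        if w<h: w,h,a=h,w,a+90
        out.append(dict(px=c[i].round(),n=int(s[i,4]),xy=np.array([x,y])/1000,L=w,W=h,yaw=(a+90)%180-90,ztop=np.percentile(p[:,2],90),bgr=im[k].mean(0).round()))
    return out
def show(o):
    for q in o: print(q["px"],q["n"],q["xy"].round(4),"L%.0f W%.0f yaw%.1f z%.3f"%(q["L"],q["W"],q["yaw"],q["ztop"]),q["bgr"])
def down(yaw):  # tool z down, tool x along yaw(deg)
    return (R.from_euler("z",yaw,degrees=True)*R.from_euler("x",180,degrees=True)).as_rotvec()
E
python3 - <<'E'
from h import *
im,P=shot("top")
show(parts(im,P,.015)); print(); show(parts(im,P,.045,amin=8,close=21))
print(env.calibration("wrist"))
for x,y in((264,219),(324,216),(446,216),(203,222)): print(P[y-1:y+2,x-1:x+2,2].mean())
E
```

```text
[482.  78.] 1105 [ 0.8318 -0.4181] L107 W64 yaw-89.5 z0.069 [40. 66. 77.]
[171.  81.] 1156 [0.8339 0.42  ] L128 W55 yaw-87.6 z0.088 [94. 75. 76.]
[541.  76.] 202 [ 0.8434 -0.5816] L61 W29 yaw-58.2 z0.109 [49. 67. 87.]
[403. 138.] 1258 [ 0.6646 -0.1995] L143 W61 yaw-3.1 z0.059 [ 76. 116. 177.]
[102. 122.] 373 [0.7178 0.611 ] L55 W39 yaw-31.9 z0.080 [58. 73. 50.]
[590. 125.] 395 [ 0.6983 -0.6916] L54 W38 yaw25.1 z0.077 [77. 98. 63.]
[255. 150.] 1447 [0.6355 0.1969] L168 W62 yaw4.0 z0.057 [ 78. 119. 181.]
[327. 148.] 1026 [0.6377 0.0035] L118 W61 yaw12.8 z0.061 [ 70. 107. 163.]
[ 76. 144.] 349 [0.6591 0.6809] L54 W39 yaw-21.9 z0.068 [61. 78. 52.]
[ 62. 182.] 1587 [0.5528 0.6982] L103 W92 yaw-73.0 z0.088 [ 49.  56. 185.]
[206. 178.] 408 [0.5646 0.3274] L81 W37 yaw9.0 z0.036 [ 55. 140. 226.]
[489. 174.] 554 [ 0.5698 -0.4267] L109 W36 yaw-79.3 z0.036 [200. 163. 241.]
[603. 197.] 1691 [ 0.5026 -0.7015] L107 W91 yaw78.3 z0.088 [ 64.  69. 197.]
[265. 220.] 694 [0.4526 0.166 ] L131 W35 yaw1.1 z0.036 [144. 194. 223.]
[324. 215.] 563 [0.4618 0.0129] L105 W36 yaw23.5 z0.038 [165. 221. 246.]
[446.
[... 1497 characters left out ...]
81.3 z0.140 [50. 48. 35.]
[298. 391.] 75 [0.0411 0.0736] L46 W7 yaw-31.6 z0.215 [76. 78. 72.]
{'intrinsics': array([[340.66915414,   0.        , 319.87277579],
       [  0.        , 340.66915414, 194.84947241],
       [  0.        ,   0.        ,   1.        ]]), 'T_tool_cam': array([[ 2.85880749e-04, -9.54431936e-01, -2.98428547e-01,
         8.34704807e-02],
       [ 9.99999957e-01,  2.90364375e-04,  2.93125595e-05,
         1.06492747e-03],
       [ 5.86761757e-05, -2.98428543e-01,  9.54431978e-01,
        -1.57365437e-01],
       [ 0.00000000e+00,  0.00000000e+00,  0.00000000e+00,
         1.00000000e+00]])}
0.03488260003422875
0.03620113882685125
0.03503393832217267
0.034233791894543036
```

Run:
```python
from h import *
env.goto([.4526+.04,.166,.21],down(181.1))
im,P=shot("wrist"); cv2.imwrite("pics/w1.png",im)
show(parts(im,P,.015,amin=300)); print(); show(parts(im,P,.045,amin=100))
o=env.get_obs(); print(o["time_s"],o["joint_pos"].round(2))
```

```text
[590.  35.] 3904 [0.3582 0.4147] L81 W35 yaw-58.6 z0.035 [192. 158. 230.]
[321. 126.] 4781 [0.4502 0.1682] L132 W36 yaw1.5 z0.035 [163. 222. 241.]
[166. 135.] 4760 [0.4596 0.0147] L105 W37 yaw23.7 z0.036 [133. 184. 213.]
[485. 128.] 3191 [0.4458 0.3314] L81 W34 yaw-6.5 z0.035 [145. 200. 226.]
[ 13. 135.] 1125 [ 0.4589 -0.1378] L44 W20 yaw0.9 z0.042 [52. 71. 89.]
[465. 234.] 2295 [0.563  0.3278] L82 W35 yaw7.4 z0.035 [ 23. 153. 232.]
[344. 271.] 4936 [0.607  0.1964] L117 W62 yaw2.5 z0.058 [ 76. 127. 188.]
[155. 266.] 1986 [ 0.5975 -0.0131] L79 W43 yaw-41.9 z0.063 [ 60.  94. 144.]
[ 13. 267.] 567 [ 0.6105 -0.177 ] L29 W26 yaw-1.0 z0.042 [ 62. 105. 162.]
[347. 365.] 1149 [0.7043 0.2034] L61 W27 yaw-89.7 z0.063 [ 51.  82. 127.]

[345. 243.] 753 [0.5578 0.1937] L59 W7 yaw-86.1 z0.064 [ 61. 101. 155.]
[149. 265.] 713 [ 0.5858 -0.0061] L61 W7 yaw-76.9 z0.064 [ 60. 101. 156.]
[366. 263.] 242 [0.5816 0.2163] L20 W11 yaw-84.0 z0.058 [39. 59. 97.]
[324. 265.] 231 [0.5844 0.1749] L21 W11 yaw-85.7 z0.058 [ 42.  64. 106.]
[143. 286.] 174 [ 0.6146 -0.0197] L18 W11 yaw-75.0 z0.055 [ 46.  71. 118.]
[348. 368.] 850 [0.7132 0.2042] L60 W9 yaw-86.2 z0.063 [ 51.  85. 132.]
3.0583 [ 0.28 -0.22  1.79  0.    1.57 -1.31]
```

View pics/w1.png

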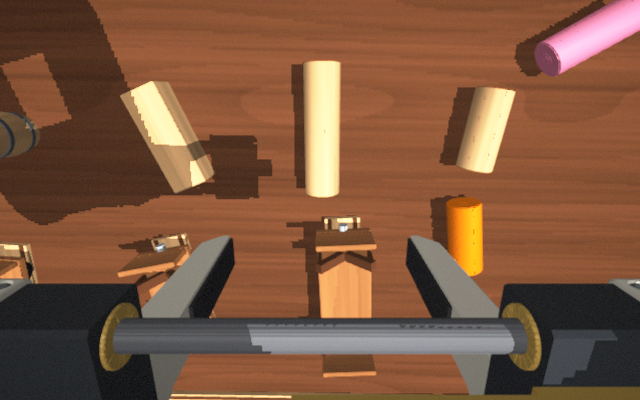

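The wrist picture confirms the square beam at (167,137), the long log at (322,128), the short log at (487,130) and the long wagon at (345,300). The top and wrist measurements agree to about 2 mm, so I'll average them.

```bash
cat >> h.py <<'E'
def load(log,lyaw,wag,wyaw,look=None):
    d=down(lyaw+180)
    env.goto([*log,.13],d); env.move_l([*log,.013],v=.12)
    env.grasp(25); o=env.get_obs(); print("grip",o["grip_width"],o["grasp_force"])
    env.move_l([*log,.16],v=.2)
    w=down(wyaw+180)
    env.goto([*wag,.16],w); env.move_l([*wag,.075],v=.15)
    hit=env.move_l([*wag,.053],v=.04,f_stop=6)
    o=env.get_obs(); print("place",hit,o["ee_pos"].round(4),o["grip_width"])
    env.release(); env.move_l([*wag,.17],v=.2)
    print("t",env.get_obs()["time_s"])
E
python3 - <<'E'
from h import *
load([.4514,.1671],1.3,[.6368,.1979],4.0)
env.goto([.61,.19,.24],down(184))
im,P=shot("wrist"); cv2.imwrite("pics/w2.png",im)
show(parts(im,P,.066,amin=100))
show(parts(im,P,.015,amin=300))
E
```

```text
grip 0.03536304684516409 24.999569356441498
place True [0.6367 0.1983 0.0545] 0.03509556232862002
t 10.2167
[326. 197.] 3949 [0.6349 0.1989] L131 W33 yaw3.8 z0.077 [173. 230. 246.]
[160.  29.] 2691 [0.4807 0.0238] L60 W37 yaw23.7 z0.036 [165. 223. 240.]
[469.  29.] 2186 [0.4593 0.3297] L55 W34 yaw-6.1 z0.035 [146. 203. 227.]
[449. 132.] 2616 [0.5633 0.3287] L82 W34 yaw10.1 z0.035 [ 28. 163. 237.]
[325. 191.] 8288 [0.6332 0.1988] L168 W61 yaw4.0 z0.076 [122. 173. 210.]
[151. 181.] 6589 [0.635  0.0049] L118 W63 yaw13.2 z0.061 [ 58.  94. 145.]
[  5. 216.] 781 [ 0.6774 -0.173 ] L112 W12 yaw-3.0 z0.031 [ 63. 105. 162.]
```

View pics/w2.png

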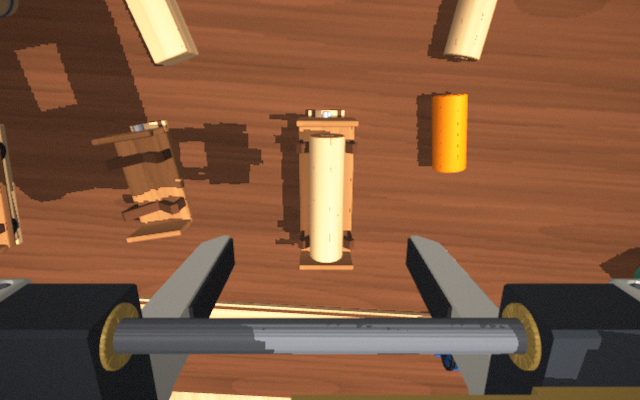

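The long log is seated, centred at (326,197) between the end boards with its top at 77 mm. Next is the middle log, with a quick wrist check first.

Run:
```python
from h import *
env.goto([.50,-.27,.23],down(165))
im,P=shot("wrist"); cv2.imwrite("pics/w3.png",im)
show(parts(im,P,.015,amin=300))
q=min(parts(im,P,.015,amin=300),key=lambda q:np.hypot(*(q["xy"]-[.459,-.307])))
assert np.hypot(*(q["xy"]-[.459,-.307]))<.008
load((q["xy"]+[.4604,-.3084])/2,(q["yaw"]-29.3)/2,[.6651,-.1987],-3.6)
env.goto([.64,-.19,.24],down(176))
im,P=shot("wrist"); cv2.imwrite("pics/w4.png",im)
show(parts(im,P,.066,amin=100)); show(parts(im,P,.015,amin=300))
```

```text
[281.   9.] 1073 [ 0.3405 -0.2737] L74 W22 yaw75.2 z0.034 [204. 104.  45.]
[585.  56.] 5669 [0.4596 0.0138] L106 W38 yaw23.9 z0.036 [158. 208. 221.]
[421. 102.] 1745 [ 0.458  -0.1534] L45 W41 yaw-24.9 z0.050 [168. 207. 218.]
[275. 137.] 3387 [ 0.4575 -0.3069] L107 W36 yaw-29.1 z0.035 [186. 233. 247.]
[591. 225.] 7466 [0.6345 0.0046] L119 W63 yaw12.3 z0.059 [ 61.  99. 148.]
[208. 248.] 1142 [ 0.5654 -0.4251] L107 W35 yaw-80.4 z0.035 [185. 157. 227.]
[402. 272.] 2908 [ 0.6499 -0.2002] L122 W59 yaw-5.1 z0.055 [ 80. 130. 184.]
[  7. 258.] 631 [ 0.5069 -0.6546] L66 W5 yaw-10.2 z0.032 [183. 192. 195.]
grip 0.035247593703567594 24.999199211597443
place True [ 0.665  -0.1988  0.0548] 0.035415228304091814
t 19.825
[312. 197.] 3217 [ 0.6635 -0.1982] L106 W33 yaw-2.6 z0.077 [170. 228. 246.]
[530.  11.] 1134 [0.5026 0.0265] L46 W25 yaw80.5 z0.036 [126. 179. 203.]
[ 95. 115.] 3623 [ 0.5677 -0.4253] L108 W36 yaw-78.6 z0.035 [161. 132. 207.]
[501. 155.] 7342 [0.6349 0.0048] L118 W63 yaw12.8 z0.061 [ 64. 106. 163.]
[313. 191.] 7162 [ 0.6614 -0.1983] L143 W62 yaw-2.6 z0.076 [115. 165. 204.]
```

View pics/w4.png

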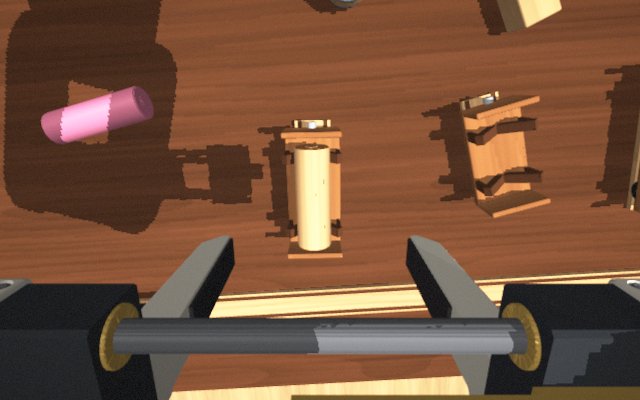

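The middle log is seated at (313,197). The short wagon is empty, at (503,155). Last is the short log.

Run:
```python
from h import *
load([.447,.3307],-6.5,[.6388,.0046],12.8)
env.goto([.61,.0,.24],down(180))
im,P=shot("wrist"); cv2.imwrite("pics/w5.png",im)
show(parts(im,P,.066,amin=100)); show(parts(im,P,.015,amin=300))
```

```text
grip 0.0355311678165745 25.00003695487976
place True [0.6386 0.0049 0.0544] 0.03531691467076572
t 29.65
[514. 197.] 4054 [0.6353 0.1981] L132 W33 yaw3.7 z0.077 [160. 218. 239.]
[324. 201.] 2460 [0.6373 0.0053] L82 W33 yaw12.8 z0.077 [171. 227. 244.]
[129. 224.] 3078 [ 0.6638 -0.1979] L107 W34 yaw-2.7 z0.077 [133. 181. 211.]
[163.  18.] 1912 [ 0.4646 -0.1495] L44 W34 yaw-80.6 z0.050 [139. 187. 209.]
[340.  34.] 2864 [0.4728 0.0199] L77 W36 yaw23.5 z0.036 [179. 237. 248.]
[621. 124.] 2861 [0.5637 0.3261] L82 W31 yaw9.1 z0.035 [ 24. 135. 220.]
[500. 190.] 10060 [0.6329 0.1986] L168 W63 yaw3.7 z0.076 [102. 147. 185.]
[324. 194.] 5997 [0.635  0.0047] L118 W62 yaw12.8 z0.076 [112. 160. 199.]
[143. 216.] 8226 [ 0.6615 -0.1982] L144 W63 yaw-2.7 z0.076 [ 90. 133. 175.]
```

View pics/w5.png

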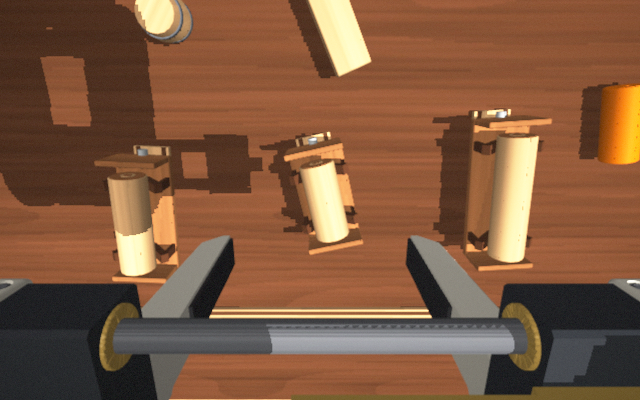

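All three logs are seated, at (132,224), (324,201) and (513,197), with every top at 77 mm. The beam and barrel haven't moved.

```bash
python3 -c "
from plant import env
print(env.close_job())"
```

```text
the job is handed in; nothing more can be done
None
```

I loaded the long, middle and short logs onto their own wagons in that order and handed the job in at about 30 s; the last picture shows all three seated and the beam and barrel in place, but the hand-in call returned no verdict.

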